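# Fold up a flat-pack enclosure and snap its cover on

### The job

Close the small grey enclosure round its circuit board: fold its three hinged side walls up until they stand upright, then pick up the loose grey cover, set it square over the walls (either way round) and press it down until both side clips snap into the cover's windows and it sits fully home, without forcing it. Finish while still holding the cover pressed firmly down, do not let go, and leave the tools and parts lying around where they are.

Things in the scene. Friction and masses are not known exactly. Their poses are not given: they have to be found in the camera images.
- board: plywood board, 166 (x) x 180 (y) x 12 mm, fixed to the bench, that carries the enclosure (same axes). Origin at the underside, below the middle of the enclosure, which is 5 mm off the board's own middle along +x. It lies to the robot's right, the cover to its left
- housing: grey base of the enclosure, 104 (x) x 68 (y) x 4 mm, fixed on the plywood, a circuit board inside (top at 22 mm). Origin: centre of its underside, 12 mm above the bench. Hinge lines 5 mm above the origin at y = +34, y = -34, x = -52 mm; upright walls have their outer faces in these planes. The +x end wall is fixed, 45 mm high, with two black glands outside
- rim (a point): centre of the enclosure's open top with all walls upright, 45 mm above the housing origin. The cover's rim meets the wall tops here; home, its roof rests on them and its origin is at housing z = 25 mm. The clips snap about 1.5 mm before that. Pressing it on takes about 5 to 20 N with a drop at the snap, then it lands hard; over 60 N on the enclosure would crack it
- wall_left (a joint): hinged side wall at housing +y, 96 mm long, 40 mm high, 3 mm thick, a springy clip 22 mm wide in its middle. Value in rad: 0 flat outwards, 1.571 upright at its stop; starts part-way up. Light friction (about 0.35 N at the free edge) holds it anywhere. Carry its free edge up and in along the arc about the hinge; a level push at a low angle jams.
- wall_right (a joint): hinged side wall at housing -y, like wall_left. Value in rad: 0 flat outwards, 1.571 upright at its stop; starts part-way up. Light friction (about 0.35 N at the free edge) holds it anywhere. Carry its free edge up and in along the arc about the hinge; a level push at a low angle jams.
- wall_near (a joint): hinged end wall at housing -x, 64 mm long, 40 mm high, 3 mm thick, no clip. Value in rad: 0 flat outwards, 1.571 upright at its stop; starts part-way up. Light friction (about 0.35 N at the free edge) holds it anywhere. Carry its free edge up and in along the arc about the hinge; a level push at a low angle jams.
- clip_left (a joint): springy barbed clip in the middle of wall_left, value in rad: 0 relaxed, grows as it is bent inwards. Its barb stands 3.5 mm out of the wall's outer face, 10 mm below the wall's top. The cover's rim bends it about 0.14 rad, then it springs back into the cover's window
- clip_right (a joint): the same clip in wall_right
- cover: loose grey cover, 112 (x) x 76 (y) mm, rim flared to about 116 x 80 mm, about 110 g, the same when turned by half a turn; lies open side down. Origin: centre of the rim's underside, z up. Skirt 20 mm deep, inside 106 x 70 mm: it passes outside the upright walls with 1 mm play a side, bevels catch 4 mm of misplacement. Roof top at z = 23 mm
- cover_nose (a point): centre of the top face of the cover's raised nose, 53 mm above the cover's origin. The nose is 84 (x) x 40 (y) x 30 mm high, centred on the roof; grip it across y
- screwdriver: bystander, not to be moved: a black-handled screwdriver, 228 mm long, 23 mm high, lying between board and cover; origin under its middle
- hex_keys: bystander, not to be moved: a red folding hex-key set, 22 x 90 x 18 mm; origin under its middle
- bushing: bystander, not to be moved: a brass flanged bushing, 32 mm across, 26 mm high; origin under its middle
- glue_bottle: bystander, not to be moved: a small glue bottle standing upright, 31 mm across, 108 mm high; origin under its middle
Mind the look-alikes: they are no part of the job. Leave any orange look-alike of the cover alone.

How it is judged:
On the way, in this order (a step that is already met when the one before it is completed fails the run):
1. all three hinged walls stand upright (within about 5 degrees) (value of joint each of wall_left, wall_right, wall_near above 1.48 rad), for 0.2 s.
2. the cover is held over the standing walls, its rim clear above them (all of step 1 and z of cover in the frame of housing above 0.046 m and horizontal distance between cover and housing below 0.03 m and contact force between the fingers and cover above 1 N), for 0.05 s.
3. the cover is fully home with both clips snapped into its windows (z of cover in the frame of housing between 0.022 and 0.0268 m and horizontal distance between cover and housing below 0.004 m and angle between the z axis of cover and the z axis of housing, either way round below 0.05 rad and angle between the x axis of cover and the x axis of housing, either way round below 0.06 rad and value of joint each of clip_left, clip_right below 0.06 rad), for 0.1 s.
At the end, for the whole second after the job is handed in: Walls upright (over 1.48 rad); cover home (origin 22 to 26.8 mm above the housing origin, within 4 mm of centre, square to 0.05 rad); both clips relaxed (under 0.06 rad) in its windows; cover at rest; fingers still press it on the enclosure with over 5 N (all of step 1 and all of step 3 and contact force between cover and housing above 5 N and contact force between the fingers and cover above 3 N and linear speed of cover below 0.02 m/s); the arm keeps its last pose, push and grip.
It fails at once if the cover is pressed on the enclosure with more than 60 N (contact force between cover and housing above 60 N).
It fails at once if a bystander is moved more than 30 mm (distance of any of screwdriver, hex_keys, bushing, glue_bottle from where it was at the start of the episode above 0.03 m).
It also fails if it takes over 70 s, if anything falls off the work surface, if the arm or the gripper's body presses on something with over 40 N, if the wrist force passes 120 N, or if a joint passes its speed limit or range.

### The arm

A 7-joint arm with a two-finger parallel gripper is mounted at the origin on a cart in front of the work surface, level with it; the furniture and walls round the work are solid. World frame = base frame: x ahead of the robot, y to its left, z up, the work surface at z = 0. Lengths are in m, angles in rad, forces in N, time in s.
With the tool pointing down it reaches from about 0.425 to 1.025 m from the base axis. Payload 9.4 kg.
Tool frame: the origin (TCP) lies on the centre line of the jaws, within the pads' length; the fingertips stand 17 mm ahead of it and the grasp point (between the pads) lies 2 mm behind it; z points along the fingers, y is the line along which they close (so a half turn about z gives the same grasp; the last joint's range is limited). The gripper opens to 93 mm and grips with 3 to 60 N. Pads are 15 mm wide; open, the fingers measure 128 mm over their backs; the gripper's body (75 mm by 188 mm) begins 65 mm behind the grasp point.
Start: joints at [1.087, 0.599, -0.003, 1.599, 0.002, 0.943, -0.08], TCP at [0.287, -0.666, 0.236] pointing down, gripper open.
Joint ranges: [-2.57, 2.57], [-0.35, 1.97], [-1.29, 1.29], [0.11, 2.56], [-1.05, 4.19], [0.11, 1.86], [-2.63, 2.63]. Speed limits (rad/s): [2.22, 2.22, 3.01, 3.01, 3.14, 3.14, 3.14].

### API

Orientations are given as a unit quaternion [x, y, z, w].
In Python, from station import ctrl gives the robot as it stands.
- The arm moves only by the tool jog_arm, never from a script. Its argument "deltas" is a list of rows, each a list of 4 numbers: the shift along the tool's x, y, z in units of 60 mm (1.0 is 60 mm), then the turn about the tool's z in units of 8 degrees (1.0 is 8 degrees). In form: [[x, y, z, twist], ...]. A call has 1 to 12 rows; each row shifts and turns the commanded pose from where the row before left it, along the tool's axes as they then stand; what a row does not reach is not made up. A row lasts 1/8 s, in which the tool goes at most 62.5 mm and 10.7 degrees, less where a joint would pass 70% of its speed; a pose out of reach is approached as far as the arm can. A call is refused whole if a number of a shift passes 1 or a number of a turn 1, either way. A call with a gripper value outside its range is refused whole. "jaw" is the finger opening in mm, from 0 to 93, set as the call begins (left out, the last holds). The fingers move at their own pace and stop on an object; "force" is the grip in N (left out, the last holds). Time passes only in rows, so rows that do not move let the fingers close. It gives the time, the measured TCP pose, the force, the opening and the grip force at its end, in the units of the state.
- ctrl.get_obs(): the state, without advancing time (a new reading comes with each control period).
- ctrl.snapshot(name): name is "scene" or "top" or "wrist"; returns the picture (420x560x3 uint8, red, green, blue); there is no depth.
- ctrl.get_calibration(name): a dict with "intrinsics" (3x3 intrinsics, pixels), "rvec" (rotation vector, rad) and "tvec" (3), from world to camera coordinates, as OpenCV has them; the wrist camera has in their place "mount" (4x4, takes a point from camera to tool coordinates, whose origin is the TCP and whose axes are the flange's). Camera axes: x right, y down, z forward; pixel columns grow to the right and rows downward; lengths in m; the calibration is good to about 2 mm. The wrist camera is an equidistant fisheye: a pixel r from the principal point sees the ray r / f radians off the axis. A picture is of the moment at which its call begins: read the wrist's pose just before it. get_calibration takes no time and is no camera call.
- ctrl.job_done(): hands the job in; it is judged then, once.
The state is a dict: "time_s": time; "joints": joint angles; "dq": joint speeds; "joint_efforts": joint torques, N m; "position": TCP position; "ee_rot": TCP orientation; "force": force on the tool from outside, world axes, zero at the start; "wrist_torque": the same for the moment, N m; "grip_width": finger opening in m; "gripper_force": force on a finger pad.
Only numpy, scipy, OpenCV 4.12 (cv2) and the standard library are available. Lean on these libraries where they do the work, as an engineer would, in place of code of your own. Each camera call takes 0.05 s, during which the arm holds its last target. There are 200 camera calls.

## Working session

There is one attempt and no reset: what is moved stays moved. The work goes in short steps, Python scripts to look and compute and a tool call to move; the robot and the scene stay as the last step left them, time stands still between calls to the robot, and variables do not carry over. Pictures are saved under pics/ and viewed, at most 10 in all, crops included, and the job is handed in when it is done.

Besides the shell and the picture viewer there is one more tool, called after "Request:" as name([rows], argument=value, ...), one row to a line, values as JSON. jog_arm: Moves the arm, as the interface text tells. Its arguments: {"type":"object","properties":{"deltas":{"type":"array","items":{"type":"array","items":{"type":"number"}}},"jaw":{"type":"number"},"force":{"type":"number"}},"required":["deltas"]}

```bash
ls; mkdir -p pics
python3 - <<'E'
from station import ctrl
import cv2,numpy as np
o=ctrl.get_obs();print({k:np.round(v,3).tolist() for k,v in o.items()})
ims=[]
for n in("scene","top","wrist"):
    im=ctrl.snapshot(n);np.save(f"pics/{n}0.npy",im);cv2.imwrite(f"pics/{n}0.png",im[:,:,::-1]);c=ctrl.get_calibration(n);print(n,{k:np.round(v,4).tolist() if not isinstance(v,str) else v for k,v in c.items()})
E
```

```text
pics
{'time_s': 0.0, 'joints': [1.087, 0.6, -0.003, 1.6, 0.002, 0.943, -0.08], 'dq': [-0.002, 0.002, -0.001, -0.0, -0.0, 0.001, -0.0], 'joint_efforts': [-0.001, -76.509, 1.497, -25.236, -0.052, 0.017, 0.0], 'position': [0.287, -0.665, 0.235], 'ee_rot': [0.979, 0.202, -0.0, -0.001], 'force': [1.035, 0.725, 0.16], 'wrist_torque': [0.028, 0.057, -0.013], 'gripper_force': 0.0, 'grip_width': 0.093}
scene {'intrinsics': [[424.0319, 0.0, 275.8097], [0.0, 424.0319, 208.698], [0.0, 0.0, 1.0]], 'rvec': [1.1411, -2.1752, 1.1043], 'tvec': [0.2492, 0.3605, 0.6363]}
top {'intrinsics': [[387.1337, 0.0, 279.1664], [0.0, 387.1337, 209.9085], [0.0, 0.0, 1.0]], 'rvec': [2.1876, -2.2035, 0.0706], 'tvec': [-0.0884, 0.5932, 1.2236]}
wrist {'intrinsics': [[325.1923, 0.0, 280.8271], [0.0, 325.1923, 208.4027], [0.0, 0.0, 1.0]], 'mount': [[-0.0003, -0.9682, -0.2502, 0.0686], [1.0, -0.0003, -0.0003, -0.0002], [0.0002, -0.2502, 0.9682, -0.1496], [0.0, 0.0, 0.0, 1.0]]}
```

View pics/top0.png

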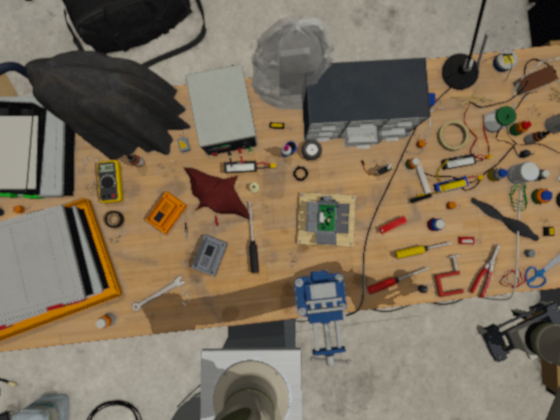

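View pics/scene0.png

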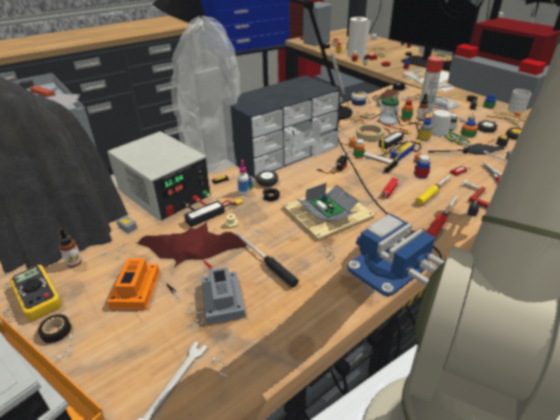

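Top view: the grey cover is at about (209,255) and its orange look-alike at (165,212). The plywood and enclosure are at (326,220), with the screwdriver between them at (253,240). The grey one fits the description, so I'll confirm it in an enlarged crop.

```bash
cat > h.py <<'E'
from station import ctrl
import cv2,numpy as np
from scipy.spatial.transform import Rotation as R
def cam(n):
    c=ctrl.get_calibration(n);return np.array(c["intrinsics"]),R.from_rotvec(np.ravel(c["rvec"])).as_matrix(),np.ravel(c["tvec"])
def plane(n,uv,z):   # pixel -> world on plane z
    K,r,t=cam(n);uv=np.atleast_2d(uv);d=np.c_[uv,np.ones(len(uv))]@np.linalg.inv(K).T@r;o=-r.T@t
    return o+d*((z-o[2])/d[:,2])[:,None]
def proj(n,P):
    K,r,t=cam(n);p=(np.atleast_2d(P)@r.T+t)@K.T;return p[:,:2]/p[:,2:]
def rect(m): # min-area rect of largest contour
    c=max(cv2.findContours(m.astype(np.uint8),0,2)[0],key=cv2.contourArea);return cv2.minAreaRect(c),c
E
python3 - <<'E'
from h import *
im=cv2.imread("pics/top0.png")
a=cv2.resize(im[180:290,180:280],None,fx=4,fy=4,interpolation=cv2.INTER_CUBIC);b=cv2.resize(im[180:290,290:370],None,fx=4,fy=4,interpolation=cv2.INTER_CUBIC)
cv2.imwrite("pics/c1.png",np.hstack([a,b]))
s=cv2.imread("pics/scene0.png");cv2.imwrite("pics/c2.png",cv2.resize(s[170:240,280:380],None,fx=7,fy=7,interpolation=cv2.INTER_CUBIC))
print(plane("top",[[209,255],[326,220],[165,212],[253,240],[300,196],[355,196],[299,243],[354,245]],0.012).round(3))
E
```

```text
[[ 0.45   0.132  0.012]
 [ 0.559 -0.243  0.012]
 [ 0.589  0.274  0.012]
 [ 0.497 -0.008  0.012]
 [ 0.637 -0.16   0.012]
 [ 0.636 -0.338  0.012]
 [ 0.486 -0.156  0.012]
 [ 0.478 -0.332  0.012]]
```

View pics/c1.png

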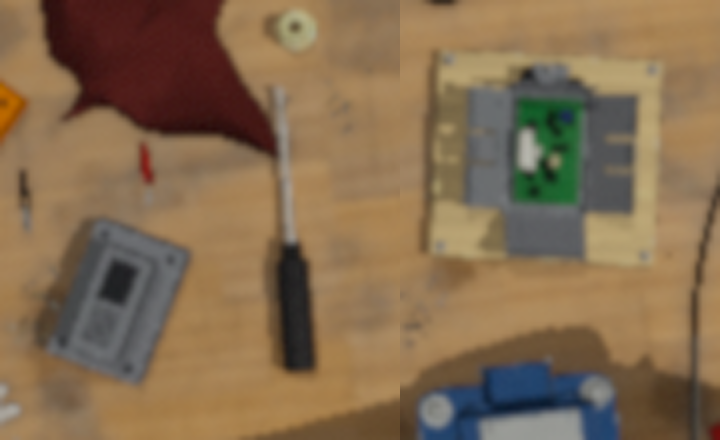

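View pics/c2.png

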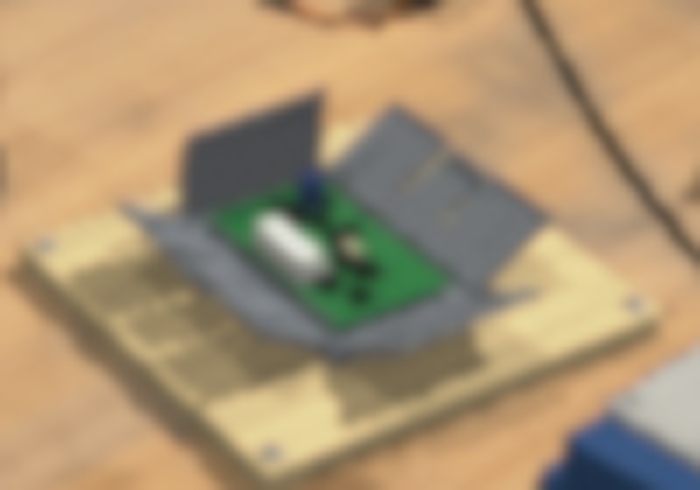

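The crop confirms the loose grey cover (centre ~(119,301) in the crop, long axis turned about 20°). The enclosure has all three walls part-way up, and the +x fixed wall with glands is at the top of the image. Next I'll move the wrist camera above it.

Request:
jog_arm([
  [0.7, -0.47, 0, 0],
  [0.7, -0.47, 0, 0],
  [0.7, -0.47, 0, 0],
  [0.7, -0.47, 0, 0],
  [0.7, -0.47, 0, 0],
  [0.7, -0.47, 0, 0],
  [0.7, -0.47, 0, 0],
  [0.7, -0.47, 0, 0],
  [0.7, -0.47, 0, 0],
  [0.7, -0.47, 0, 0],
  [0, 0, 0, 1],
  [0, 0, 0, 1],
], jaw=0)

```text
time_s: 1.65
position: [0.5613, -0.2397, 0.2353]
ee_rot: [0.998, 0.062, -0.0, -0.0]
force: [0.3, 0.0, -0.4]
grip_width: 0.0005
gripper_force: 0.0
```

```bash
cat >> h.py <<'E'
def wsnap(f):
    o=ctrl.get_obs();im=ctrl.snapshot("wrist");np.savez(f"pics/{f}.npz",im=im,p=o["position"],q=o["ee_rot"]);cv2.imwrite(f"pics/{f}.png",im[:,:,::-1]);return o
def wplane(f,uv,z):
    d=np.load(f"pics/{f}.npz");c=ctrl.get_calibration("wrist");K=np.array(c["intrinsics"]);M=np.array(c["mount"])
    uv=np.atleast_2d(np.array(uv,float));v=(uv-K[:2,2])/K[0,0];th=np.linalg.norm(v,axis=1,keepdims=True)
    ray=np.c_[v/np.maximum(th,1e-9)*np.sin(th),np.cos(th)];T=R.from_quat(d["q"]).as_matrix()
    ray=ray@M[:3,:3].T@T.T;o=T@M[:3,3]+d["p"];return o+ray*((z-o[2])/ray[:,2])[:,None]
def yaw():
    q=ctrl.get_obs()["ee_rot"];m=R.from_quat(q).as_matrix();return np.degrees(np.arctan2(m[1,0],m[0,0]))
E
python3 - <<'E'
from h import *
o=wsnap("w1");print(o["position"],yaw(),o["time_s"],o["joints"])
E
```

```text
[ 0.56125636 -0.23974761  0.23530509] 6.7332466382107645 1.65 [ 0.27616406  0.46135686  0.04986252  1.87380484 -0.03078745  0.80775716
 -1.10402061]
```

View pics/w1.png

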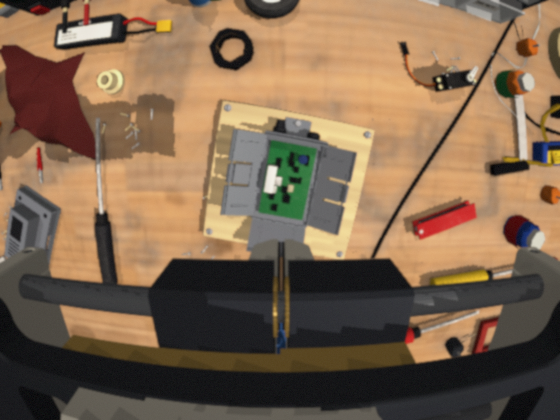

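Run:
```python
from h import *
im=cv2.imread("pics/w1.png")
cv2.imwrite("pics/c3.png",cv2.resize(im[90:270,190:385],None,fx=4,fy=4,interpolation=cv2.INTER_CUBIC)[:,:780][:600] if 0 else cv2.resize(im[90:270,190:385],None,fx=3.3,fy=3.3,interpolation=cv2.INTER_CUBIC))
hsv=cv2.cvtColor(im,cv2.COLOR_BGR2HSV);print(hsv[115,290],hsv[95,290],hsv[240,230],hsv[260,190],hsv[215,215])
sub=np.zeros(im.shape[:2],bool);sub[85:275,185:390]=1
g=(hsv[...,0]>45)&(hsv[...,0]<80)&(hsv[...,1]>120)&sub
r,_=rect(g);b=cv2.boxPoints(r);print("pcb",r);W=wplane("w1",b,0.022);print(W.round(4),[np.linalg.norm(W[i]-W[i-1]).round(4) for i in range(4)],W.mean(0))
bg=(im[...,2]>185)&(im[...,1]>160)&sub
bg=cv2.morphologyEx(bg.astype(np.uint8),cv2.MORPH_OPEN,np.ones((3,3)))
r,c=rect(bg);print("board",r,bg.sum());b=cv2.boxPoints(r);W=wplane("w1",b,0.012);print(W.round(4),[np.linalg.norm(W[i]-W[i-1]).round(4) for i in range(4)],W.mean(0))
```

```text
[ 20  96 231] [ 15 122 222] [ 18 108 214] [13 47 38] [ 19 100 225]
pcb ((286.864013671875, 179.74801635742188), (44.90025329589844, 71.64362335205078), 10.304847717285156)
[[ 0.5298 -0.2173  0.022 ]
 [ 0.6119 -0.2224  0.022 ]
 [ 0.6094 -0.2724  0.022 ]
 [ 0.5265 -0.2693  0.022 ]] [np.float64(0.0522), np.float64(0.0823), np.float64(0.05), np.float64(0.0829)] [ 0.56939894 -0.24533645  0.022     ]
board ((301.908935546875, 181.43649291992188), (173.84976196289062, 148.91615295410156), 3.9301748275756836) 12285
[[ 0.4694 -0.1617  0.012 ]
 [ 0.6504 -0.1587  0.012 ]
 [ 0.6649 -0.3605  0.012 ]
 [ 0.4793 -0.3837  0.012 ]] [np.float64(0.2222), np.float64(0.1811), np.float64(0.2023), np.float64(0.1871)] [ 0.56600986 -0.26613726  0.012     ]
```

View pics/c3.png

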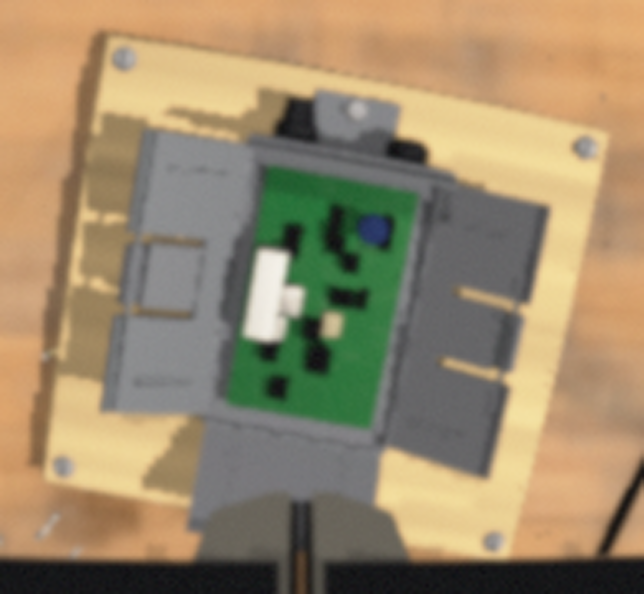

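Run:
```python
from h import *
c=lambda L:np.array(L)/3.3+[190,90]
B=wplane("w1",c([[104,32],[608,132],[510,560],[45,483]]),0.012);print(B.round(4),[np.linalg.norm(B[i]-B[i-1]).round(4) for i in range(4)])
ctr=B.mean(0)
x=(B[0]-B[3])/np.linalg.norm(B[0]-B[3])+(B[1]-B[2])/np.linalg.norm(B[1]-B[2]);yy=(B[0]-B[1])/np.linalg.norm(B[0]-B[1])+(B[3]-B[2])/np.linalg.norm(B[3]-B[2])
ax=np.degrees(np.arctan2(x[1],x[0]));ay=np.degrees(np.arctan2(-yy[0],yy[1]));print("yaw",ax,ay)
S=wplane("w1",c([[124,57],[585,147],[494,541],[64,466]]),0.013);print("screws",S.mean(0),np.degrees([np.arctan2(*(S[0]-S[3])[1::-1]),np.arctan2(*(S[1]-S[2])[1::-1]),np.arctan2(*((S[0]-S[1])*[-1,1,1])[:2]),np.arctan2(*((S[3]-S[2])*[-1,1,1])[:2])]))
a=np.radians((ax+ay)/2);ctr=(ctr+S.mean(0))/2;ctr[2]=0
H=ctr-0.005*np.array([np.cos(a),np.sin(a),0]);print("housing",H)
r=np.array([[np.cos(a),np.sin(a)],[-np.sin(a),np.cos(a)]])
print("fixed wall top corners", )
def ang(uv,axis,s,h):
    zs=np.linspace(.012,.06,481);P=np.array([wplane("w1",uv,z)[0] for z in zs]);q=(P[:,:2]-H[:2])@r.T
    d=s*q[:,axis]-h;e=np.hypot(d,zs-.017)-.040;i=np.where(np.diff(np.sign(e)))[0];print(uv.round(1),[(round(zs[k],4),np.degrees(np.arctan2(zs[k]-.017,d[k])).round(1),q[k].round(4)) for k in i],e.min())
for p in c([[143,130],[103,410]]): ang(p,1,1,.034)
for p in c([[548,207],[487,477]]): ang(p,1,-1,.034)
for p in c([[190,530],]): ang(p,0,-1,.052)
print(((wplane("w1",c([[250,136],[452,178]]),.057)[:,:2]-H[:2])@r.T).round(4))
```

```text
[[ 0.6523 -0.1599  0.012 ]
 [ 0.6408 -0.3394  0.012 ]
 [ 0.4771 -0.3311  0.012 ]
 [ 0.4861 -0.1525  0.012 ]] [np.float64(0.1663), np.float64(0.1799), np.float64(0.1639), np.float64(0.1788)]
yaw -2.719674582750831 -3.280548232257482
screws [ 0.5642359  -0.24561352  0.013     ] [-3.23734604 -3.20480169 -3.51556655 -3.36868241]
housing [ 0.55915226 -0.24541326  0.        ]
fixed wall top corners
[233.3 129.4] [(np.float64(0.0395), np.float64(34.3), array([0.0575, 0.067 ]))] -0.004121299850038125
[221.2 214.2] [(np.float64(0.0403), np.float64(35.7), array([-0.0368,  0.0665]))] -0.004591359315294384
[356.1 152.7] [(np.float64(0.0403), np.float64(35.6), array([ 0.0567, -0.0665]))] -0.002901273188865551
[337.6 234.5] [(np.float64(0.0408), np.float64(36.5), array([-0.0372, -0.0661]))] -0.003144034798587915
[247.6 250.6] [(np.float64(0.0532), np.float64(64.9), array([-0.0689,  0.0305]))] -0.010437498139759253
[[ 0.0615  0.032 ]
 [ 0.0601 -0.0309]]
```

Measured sizes match the description: board 0.166 × 0.179 m, walls ~35° (left), 36° (right) and 40–60° (near). The housing is at about (0.569, -0.246), yaw -3.2°, and the PCB centroid agrees. Next I'll align the tool and go outside wall_left, away from its clip.

Request:
jog_arm([
  [0, 0, 0, 1],
  [0, 0, 0, 0.24],
  [-0.18, -0.72, 0, 0],
  [-0.18, -0.72, 0, 0],
  [0, 0, 0.9, 0],
  [0, 0, 0.9, 0],
  [0, 0, 0.8, 0],
  [0, 0, 0, 0],
])

```text
time_s: 2.7
position: [0.5414, -0.1529, 0.0769]
ee_rot: [1.0, -0.022, -0.003, -0.001]
force: [-0.2, 1.0, -0.6]
grip_width: 0.0006
gripper_force: 0.0
```

```bash
cat >> h.py <<'E'
H=np.array([.5691,-.2459]);HY=np.radians(-3.2)
RH=np.array([[np.cos(HY),np.sin(HY)],[-np.sin(HY),np.cos(HY)]])
def hs(P): return (np.atleast_2d(P)[:,:2]-H)@RH.T
def st():
    o=ctrl.get_obs();print("t",round(o["time_s"],2),"housing xy mm",(hs(o["position"])*1000).round(1)[0],"z",round(o["position"][2]*1000,1),"yaw",round(yaw(),2),"F",np.round(o["force"],1))
E
python3 - <<'E'
from h import *
st()
uv=np.array([190,530])/3.3+[190,90]
for z in np.arange(.03,.06,.002):
    q=hs(wplane("w1",uv,z))[0];d=-q[0]-.052
    print(round(z,3),q.round(4),np.degrees(np.arctan2(z-.017,d)).round(1),np.hypot(d,z-.017).round(4))
print("vise",hs(plane("top",[[322,272],[305,280],[340,280]],.09)).round(3),hs(plane("top",[[322,272]],.05)).round(3))
E
```

```text
t 2.7 housing xy mm [-32.9  91.3] z 76.9 yaw -2.47 F [-0.2  1.  -0.6]
0.03 [-0.0887  0.031 ] 19.5 0.0389
0.032 [-0.0878  0.0309] 22.7 0.0389
0.034 [-0.087   0.0308] 25.9 0.0389
0.036 [-0.0862  0.0308] 29.1 0.0391
0.038 [-0.0853  0.0307] 32.2 0.0394
0.04 [-0.0845  0.0306] 35.3 0.0398
0.042 [-0.0837  0.0306] 38.3 0.0404
0.044 [-0.0828  0.0305] 41.2 0.041
0.046 [-0.082   0.0304] 44.0 0.0417
0.048 [-0.0812  0.0303] 46.7 0.0426
0.05 [-0.0803  0.0303] 49.3 0.0435
0.052 [-0.0795  0.0302] 51.8 0.0445
0.054 [-0.0787  0.0301] 54.2 0.0456
0.056 [-0.0778  0.03  ] 56.5 0.0468
0.058 [-0.077  0.03 ] 58.6 0.048
vise [[-0.169  0.018]
 [-0.195  0.067]
 [-0.19  -0.037]] [[-0.173  0.013]]
```

Request:
jog_arm([
  [0, 0, 0.53, 0.09],
  [0, 0.1, 0, 0],
  [0, 0.07, -0.06, 0],
  [0, 0.07, -0.06, 0],
  [0, 0.06, -0.04, 0],
  [0, 0.06, -0.04, 0],
  [0, 0.08, -0.03, 0],
  [0, 0.08, -0.03, 0],
  [0, 0.07, -0.01, 0],
  [0, 0.07, -0.01, 0],
  [0, 0, 0, 0],
])

```text
time_s: 4.08
position: [0.541, -0.1934, 0.0646]
ee_rot: [1.0, -0.029, -0.0, 0.0]
force: [-0.2, -0.9, -0.2]
grip_width: 0.0007
gripper_force: 0.0
```

Run:
```python
from h import *
st();wsnap("w2")
im=cv2.imread("pics/w2.png");cv2.imwrite("pics/w2c.png",cv2.resize(im[100:300,180:430],None,fx=3,fy=3,interpolation=cv2.INTER_CUBIC))
```

```text
t 4.08 housing xy mm [-31.   50.9] z 64.6 yaw -3.36 F [-0.2 -0.9 -0.2]
```

View pics/w2c.png

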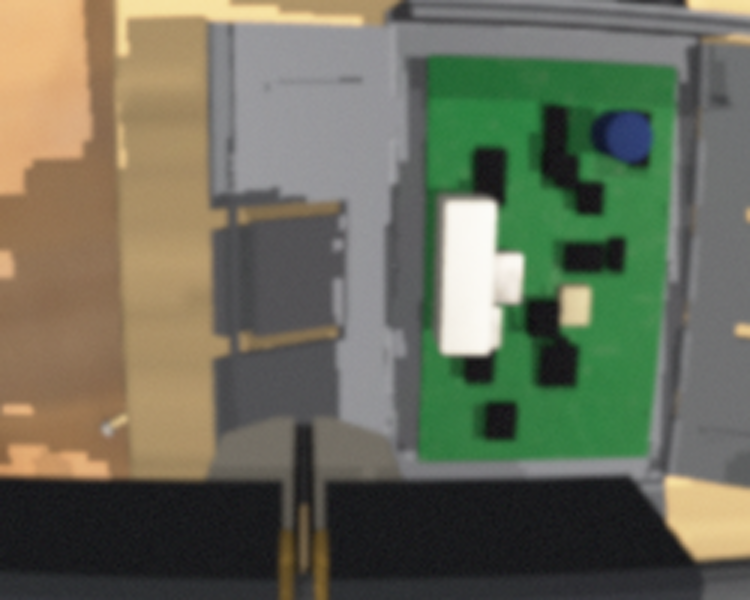

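The finger slid over wall_left: the wall still looks about 35° up, and the closed fingers hang above it (crop ~(300,440)). The tips are chamfered, so I'll retry with them lower.

```bash
cat >> h.py <<'E'
def ang(f,uv,axis,s,h):
    zs=np.linspace(.014,.062,481);P=np.array([wplane(f,uv,z)[0] for z in zs]);q=hs(P)
    d=s*q[:,axis]-h;k=np.argmin(abs(np.hypot(d,zs-.017)-.040));print(np.round(uv,1),"z",zs[k].round(4),"deg",np.degrees(np.arctan2(zs[k]-.017,d[k])).round(1),(q[k]*1000).round(1),"err",np.hypot(d[k],zs[k]-.017)-.04)
E
python3 - <<'E'
from h import *
for p in [[210,25],[232,25],[210,195]]: ang("w2",np.array(p)/3+[180,100],1,1,.034)
E
```

```text
[250.  108.3] z 0.0396 deg 34.4 [47.3 67. ] err 1.3597762121168866e-05
[257.3 108.3] z 0.0448 deg 44.0 [46.9 62.7] err -1.3018898661384948e-05
[250. 165.] z 0.0389 deg 33.2 [16.6 67.5] err 1.663216147801405e-05
```

Request:
jog_arm([
  [0, 0, -0.4, 0],
  [0, -0.8, 0, 0],
  [0, 0, 0.6, 0],
  [0, 0, 0.2, 0],
  [0, 0, 0, 0],
])

```text
time_s: 4.75
position: [0.5432, -0.1454, 0.0399]
ee_rot: [1.0, -0.029, -0.001, 0.0]
force: [0.3, -0.4, -1.0]
grip_width: 0.0007
gripper_force: 0.0
```

Request:
jog_arm([
  [0, 0.27, 0, 0],
  [0, 0.05, -0.04, 0],
  [0, 0.06, -0.06, 0],
  [0, 0.06, -0.05, 0],
  [0, 0.06, -0.04, 0],
  [0, 0.07, -0.04, 0],
  [0, 0.08, -0.03, 0],
  [0, 0.08, -0.03, 0],
  [0, 0.07, -0.01, 0],
  [0, 0, 0, 0],
])

```text
time_s: 6.0
position: [0.5409, -0.1934, 0.0586]
ee_rot: [1.0, -0.029, -0.0, 0.0]
force: [0.1, -0.3, -0.2]
grip_width: 0.0003
gripper_force: 0.0
```

Run:
```python
from h import *
st();wsnap("w3")
im=cv2.imread("pics/w3.png");cv2.imwrite("pics/w3c.png",cv2.resize(im[100:300,180:430],None,fx=3,fy=3,interpolation=cv2.INTER_CUBIC))
```

```text
t 6.0 housing xy mm [-31.1  50.8] z 58.6 yaw -3.37 F [ 0.1 -0.3 -0.2]
```

View pics/w3c.png

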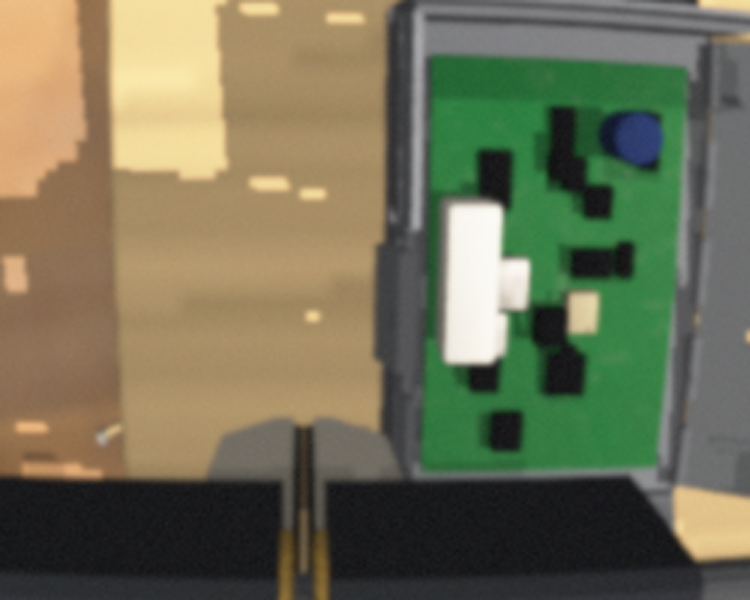

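wall_left now stands nearly upright: its edge lies along crop x≈395–415, with the clip bar at (397,300). I'll press it to the stop and then go over to wall_right.

Request:
jog_arm([
  [0, 0.05, 0, 0],
  [0, 0.03, 0, 0],
  [0, 0, 0, 0],
])

```text
time_s: 6.42
position: [0.5408, -0.1954, 0.0585]
ee_rot: [1.0, -0.028, -0.0, -0.001]
force: [0.4, 6.8, 2.0]
grip_width: 0.0006
gripper_force: 3.7
```

Request:
jog_arm([
  [0, -0.15, 0, 0],
  [0, -0.2, -0.8, 0],
  [0, 0.95, -0.2, 0],
  [0, 0.95, 0, 0],
  [0, 0.95, 0, 0],
  [0, 0, 0, 0],
])

```text
time_s: 7.18
position: [0.5303, -0.3533, 0.1187]
ee_rot: [0.999, -0.033, 0.0, 0.002]
force: [-0.5, 0.7, -0.8]
grip_width: 0.0001
gripper_force: 0.0
```

Run:
```python
from h import *
st()
```

```text
t 7.17 housing xy mm [ -32.8 -109.4] z 118.7 yaw -3.76 F [-0.5  0.7 -0.8]
```

Request:
jog_arm([
  [0, 0, 0.7, 0],
  [0, 0, 0.6, 0],
  [0, -0.3, 0, 0],
  [0, -0.14, 0, 0],
  [0, -0.05, -0.04, 0],
  [0, -0.06, -0.06, 0],
  [0, -0.06, -0.05, 0],
  [0, -0.06, -0.04, 0],
  [0, -0.07, -0.04, 0],
  [0, -0.08, -0.03, 0],
  [0, -0.08, -0.03, 0],
  [0, -0.08, -0.01, 0],
])

```text
time_s: 8.68
position: [0.5354, -0.2912, 0.0587]
ee_rot: [1.0, -0.03, 0.001, 0.002]
force: [0.5, -16.0, -10.5]
grip_width: 0.0004
gripper_force: 7.7
```

Request:
jog_arm([
  [0, -0.03, 0, 0],
  [0, 0, 0, 0],
])

```text
time_s: 8.93
position: [0.5353, -0.2913, 0.0586]
ee_rot: [1.0, -0.031, 0.001, 0.003]
force: [-0.0, -13.7, -6.4]
grip_width: 0.0004
gripper_force: 6.6
```

Run:
```python
from h import *
st()
```

```text
t 8.93 housing xy mm [-31.2 -47.2] z 58.6 yaw -3.52 F [ -0.  -13.7  -6.4]
```

Request:
jog_arm([
  [0, 0.2, 0, 0],
  [0, 0.1, -0.8, 0],
  [-0.4, -0.5, -0.2, 0],
  [-0.45, -0.5, 0, 0],
  [-0.4, -0.07, 0, 0],
  [0, 0, 0, 0],
  [0, 0, 0, 0],
])

```text
time_s: 9.8
position: [0.4645, -0.2368, 0.1188]
ee_rot: [1.0, -0.029, 0.001, 0.0]
force: [-0.3, 0.5, -0.9]
grip_width: 0.0003
gripper_force: 0.0
```

Run:
```python
from h import *
st();wsnap("w4")
im=cv2.imread("pics/w4.png");cv2.imwrite("pics/w4c.png",cv2.resize(im[30:260,150:410],None,fx=2.6,fy=2.6,interpolation=cv2.INTER_CUBIC))
```

```text
t 9.8 housing xy mm [-104.9    3.2] z 118.8 yaw -3.34 F [-0.3  0.5 -0.9]
```

View pics/w4c.png

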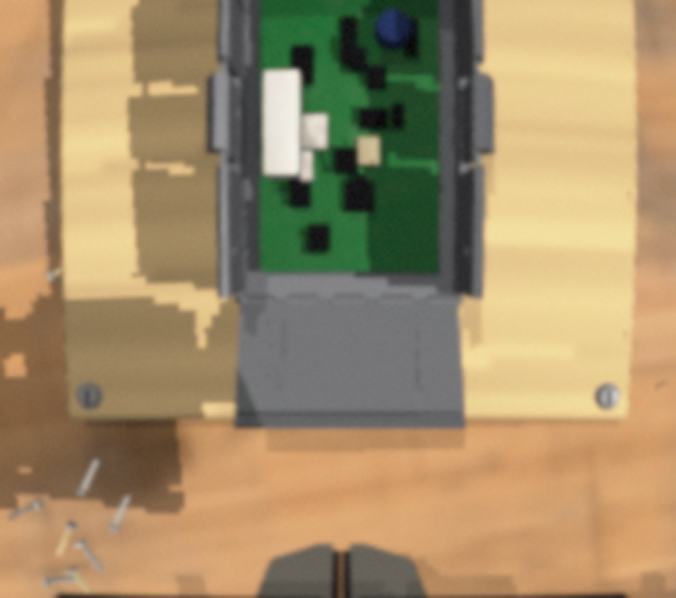

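Both side walls stand upright (crop x≈222 and 480). The near wall is still down, with its free edge at crop y≈428 from x=236 to 464.

Run:
```python
from h import *
c=lambda L:np.array(L)/2.6+[150,30]
a,b=c([[236,428],[464,428]]);ang("w4",a,0,-1,.052);ang("w4",b,0,-1,.052)
for z in (.03,.034,.038,.042,.046): q=hs(wplane("w4",[a,b],z));print(z,(q*1000).round(1).tolist(),q[0,1]-q[1,1])
print((hs(wplane("w4",c([[219,296],[481,296],[218,20],[484,20]]),.057))*1000).round(1))
S=wplane("w4",c([[90,396],[607,397]]),.013);print((hs(S)*1000).round(1))
```

```text
[240.8 194.6] z 0.0395 deg 34.2 [-85.1  32.1] err 1.326555188307238e-05
[328.5 194.6] z 0.0391 deg 33.6 [-85.3 -31.4] err -1.4893011191202676e-05
0.03 [[-87.1, 33.4], [-87.3, -32.8]] 0.06613619944072294
0.034 [[-86.3, 32.8], [-86.4, -32.2]] 0.06502697944026478
0.038 [[-85.4, 32.3], [-85.6, -31.6]] 0.06391775943980658
0.042 [[-84.6, 31.8], [-84.7, -31.0]] 0.06280853943934843
0.046 [[-83.7, 31.3], [-83.9, -30.4]] 0.06169931943889022
[[-47.5  33.4]
 [-47.5 -32.3]
 [ 23.6  33.4]
 [ 23.7 -33.2]]
[[-80.   82.1]
 [-80.6 -81.4]]
```

Request:
jog_arm([
  [0, 0.05, 0.7, 0],
  [0, 0, 0.63, 0],
  [0.13, 0, 0, 0],
  [0.08, 0, 0, 0],
  [0.05, 0, -0.04, 0],
  [0.06, 0, -0.06, 0],
  [0.06, 0, -0.05, 0],
  [0.06, 0, -0.04, 0],
  [0.07, 0, -0.04, 0],
  [0.08, 0, -0.03, 0],
  [0.08, 0, -0.03, 0],
  [0.07, 0, -0.01, 0],
])

```text
time_s: 11.35
position: [0.5079, -0.242, 0.0568]
ee_rot: [1.0, -0.029, 0.0, -0.0]
force: [-1.1, 0.3, -0.5]
grip_width: -0.0001
gripper_force: 0.2
```

Request:
jog_arm([
  [0.03, 0, 0, 0],
  [0.02, 0, 0, 0],
  [0, 0, 0, 0],
])

```text
time_s: 11.72
position: [0.509, -0.242, 0.0566]
ee_rot: [1.0, -0.029, -0.001, -0.0]
force: [-4.4, 1.1, 3.2]
grip_width: 0.0004
gripper_force: 2.5
```

Run:
```python
from h import *
st()
```

```text
t 11.72 housing xy mm [-60.2   0.5] z 56.6 yaw -3.35 F [-4.4  1.1  3.2]
```

wall_near is at its stop (4 N). Next I'll retreat, rise and go above the cover.

Request:
jog_arm([
  [-0.17, 0, 0, 0],
  [-0.1, 0, -0.9, 0],
  [0, 0, -1, 0],
  [0, 0, -1, 0],
  [-0.2, -0.87, 0, 0],
  [-0.2, -0.87, 0, 0],
  [-0.2, -0.87, 0, 0],
  [-0.2, -0.87, 0, 0],
  [-0.2, -0.87, 0, 0],
  [-0.2, -0.87, 0, 0],
  [-0.2, -0.87, 0, 0],
  [0, 0, 0, 0],
], jaw=93)

```text
time_s: 13.22
position: [0.431, 0.1323, 0.2308]
ee_rot: [1.0, -0.026, 0.0, -0.001]
force: [0.8, -0.1, -0.2]
grip_width: 0.0931
gripper_force: 0.0
```

Request:
jog_arm([
  [0, 0, 0, 1],
  [0, 0, 0, 1],
  [0, 0, 0, 0.2],
  [0, 0, 0, 0],
])

```text
time_s: 13.72
position: [0.4318, 0.1279, 0.2308]
ee_rot: [0.984, -0.181, 0.0, 0.0]
force: [0.2, -0.1, -0.2]
grip_width: 0.0929
gripper_force: 0.0
```

Run:
```python
from h import *
o=wsnap("w5");print(o["position"],yaw(),o["joints"].round(2) if hasattr(o["joints"],'round') else o["joints"])
im=cv2.imread("pics/w5.png");cv2.imwrite("pics/w5c.png",cv2.resize(im[60:320,130:430],None,fx=2.3,fy=2.3,interpolation=cv2.INTER_CUBIC))
```

```text
[0.43175808 0.12785818 0.23079549] -20.830582196371065 [-0.47  0.28  0.07  2.21 -0.03  0.65 -2.31]
```

View pics/w5c.png

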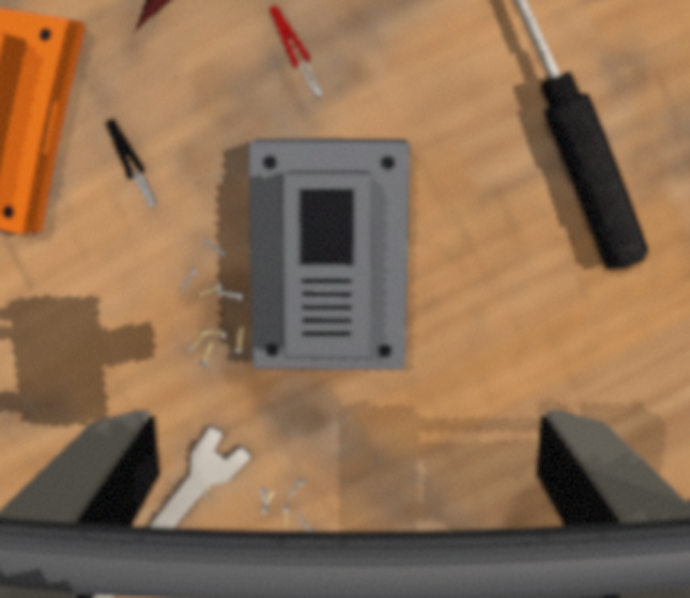

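The crop shows the grey cover square to the tool: roof corners about (250,141) to (407,368), nose top face about (284,172) to (368,356). The orange one is well off to the left, and the jaws are open and clear.

Run:
```python
from h import *
c=lambda L:np.array(L)/2.3+[130,60]
o=np.load("pics/w5.npz");T=R.from_quat(o["q"]).as_matrix()
def rep(n,L,z):
    W=wplane("w5",c(L),z);e=[np.linalg.norm(W[i]-W[i-1]).round(4) for i in range(4)];m=W.mean(0)
    v=W[0]-W[3]+W[1]-W[2];w=W[0]-W[1]+W[3]-W[2]
    t=(W-o["p"])@T;print(n,"sides",e,"centre",m.round(4),"yaw",np.degrees(np.arctan2(v[1],v[0])).round(2),np.degrees(np.arctan2(-w[0],w[1])).round(2),"tool mm",((m-o["p"])@T*1000).round(1))
rep("nose",[[284,172],[371,172],[366,356],[284,356]],.053)
rep("roof",[[250,141],[410,141],[407,368],[251,368]],.023)
im=cv2.imread("pics/w5.png").astype(int);s=(im.max(2)-im.min(2))<28
s[:,:]&=(im.sum(2)>180);s[:115]=0;s[225:]=0;s[:,:230]=0;s[:,315:]=0
r,_=rect(s);print(r);b=cv2.boxPoints(r)*2.3-np.array([130,60])*2.3;print(b.round(0).tolist())
```

```text
nose sides [np.float64(0.083), np.float64(0.0378), np.float64(0.0829), np.float64(0.0373)] centre [0.4523 0.1298 0.053 ] yaw -21.92 -20.96 tool mm [ 18.5  -9.1 177.8]
roof sides [np.float64(0.1121), np.float64(0.0759), np.float64(0.1117), np.float64(0.0781)] centre [0.4519 0.1292 0.023 ] yaw -21.35 -20.95 tool mm [ 18.3  -8.4 207.8]
((272.0, 169.5), (99.0, 70.0), 90.0)
[[246.0, 138.0], [407.0, 138.0], [407.0, 366.0], [246.0, 366.0]]
```

Request:
jog_arm([
  [0.3, -0.145, 0, 0.05],
  [0, 0, 0.8, 0],
  [0, 0, 0.8, 0],
  [0, 0, 0.8, 0],
  [0, 0, 0.5, 0],
  [0, 0, 0.23, 0],
  [0, 0, 0, 0],
])

```text
time_s: 14.65
position: [0.4515, 0.1299, 0.0426]
ee_rot: [0.983, -0.185, -0.001, 0.0]
force: [-0.1, -0.3, -1.4]
grip_width: 0.0928
gripper_force: 0.0
```

Request:
jog_arm([
  [0, 0, 0, 0],
  [0, 0, 0, 0],
  [0, 0, 0, 0],
  [0, 0, 0, 0],
  [0, 0, 0, 0],
  [0, 0, 0, 0],
], jaw=20, force=45)

```text
time_s: 15.4
position: [0.4517, 0.1301, 0.043]
ee_rot: [0.983, -0.185, -0.0, 0.0]
force: [0.1, -0.5, 1.7]
grip_width: 0.0395
gripper_force: 45.0
```

Grip is good (39.5 mm across the nose). I'll lift and twist to the housing yaw.

Request:
jog_arm([
  [0, 0, -0.3, 0],
  [0, 0, -0.7, 0],
  [0, 0, -0.9, 0],
  [0, 0, 0, -1],
  [0, 0, 0, -1],
  [0, 0, 0, -0.26],
  [0, 0, 0, 0],
])

```text
time_s: 16.27
position: [0.4515, 0.1299, 0.1568]
ee_rot: [1.0, -0.03, -0.0, 0.0]
force: [0.8, -0.9, -0.4]
grip_width: 0.0395
gripper_force: 45.0
```

Run:
```python
from h import *
st();o=ctrl.get_obs();print(o["position"],o["grip_width"],o["gripper_force"],o["wrist_torque"])
```

```text
t 16.27 housing xy mm [-138.4  368.6] z 156.8 yaw -3.39 F [ 0.8 -0.9 -0.4]
[0.45151358 0.12988555 0.15678857] 0.039515004669036444 44.997788071632385 [ 0.05654878  0.01000579 -0.02808835]
```

Request:
jog_arm([
  [0.28, 0.77, 0, 0],
  [0.29, 0.77, 0, 0],
  [0.29, 0.77, 0, 0],
  [0.29, 0.77, 0, 0],
  [0.29, 0.77, 0, 0],
  [0.29, 0.77, 0, 0],
  [0.28, 0.76, 0, 0],
  [0.28, 0.76, 0, 0],
  [0, 0, 0, 0],
  [0, 0, 0, 0],
])

```text
time_s: 17.52
position: [0.5674, -0.2448, 0.1563]
ee_rot: [1.0, -0.029, -0.001, -0.0]
force: [-0.3, 0.6, -0.4]
grip_width: 0.0399
gripper_force: 45.0
```

Run:
```python
from h import *
st();wsnap("w6");im=ctrl.snapshot("scene");cv2.imwrite("pics/s6.png",im[:,:,::-1])
```

```text
t 17.52 housing xy mm [-1.7  1. ] z 156.3 yaw -3.33 F [-0.3  0.6 -0.4]
```

Request:
jog_arm([
  [0.015, 0.008, 0.4, 0],
  [0, 0, 0.45, 0],
  [0, 0, 0, 0],
])

```text
time_s: 18.0
position: [0.5678, -0.2442, 0.1046]
ee_rot: [1.0, -0.028, -0.002, -0.001]
force: [0.1, 0.6, -1.5]
grip_width: 0.0396
gripper_force: 45.0
```

Request:
jog_arm([
  [0, 0, 0.04, 0],
  [0, 0, 0.04, 0],
  [0, 0, 0.04, 0],
  [0, 0, 0.04, 0],
  [0, 0, 0, 0],
])

```text
time_s: 18.62
position: [0.5687, -0.2461, 0.0963]
ee_rot: [1.0, -0.028, -0.0, -0.0]
force: [-0.0, -0.4, -1.8]
grip_width: 0.0396
gripper_force: 45.0
```

Run:
```python
from h import *
st();o=ctrl.get_obs();print(o["grip_width"],o["wrist_torque"])
```

```text
t 18.62 housing xy mm [-0.4 -0.2] z 96.3 yaw -3.26 F [-0.  -0.4 -1.8]
0.03963315490037661 [ 0.05629622  0.03015585 -0.04519093]
```

Request:
jog_arm([
  [0, 0, 0.03, 0],
  [0, 0, 0.03, 0],
  [0, 0, 0.03, 0],
  [0, 0, 0, 0],
])

```text
time_s: 19.12
position: [0.5688, -0.2457, 0.0908]
ee_rot: [1.0, -0.028, -0.0, -0.0]
force: [0.3, 1.7, -1.2]
grip_width: 0.0397
gripper_force: 45.0
```

Request:
jog_arm([
  [0, 0, 0.03, 0],
  [0, 0, 0.03, 0],
  [0, 0, 0.02, 0],
  [0, 0, 0, 0],
])

```text
time_s: 19.62
position: [0.5694, -0.246, 0.0869]
ee_rot: [1.0, -0.028, 0.001, 0.0]
force: [-0.4, 2.4, 7.5]
grip_width: 0.0396
gripper_force: 45.0
```

Request:
jog_arm([
  [0, 0, 0.02, 0],
  [0, 0, 0.02, 0],
  [0, 0, 0, 0],
])

```text
time_s: 20.0
position: [0.5696, -0.2461, 0.0848]
ee_rot: [1.0, -0.028, 0.001, 0.0]
force: [-0.5, 2.0, 9.9]
grip_width: 0.0398
gripper_force: 45.0
```

Request:
jog_arm([
  [0, 0, 0.02, 0],
  [0, 0, 0.02, 0],
  [0, 0, 0, 0],
])

```text
time_s: 20.38
position: [0.5686, -0.246, 0.0809]
ee_rot: [1.0, -0.028, -0.0, -0.0]
force: [2.5, 1.4, -5.1]
grip_width: 0.0396
gripper_force: 45.0
```

The force dropped, so the clips have snapped. I'll press gently onto the stop.

Request:
jog_arm([
  [0, 0, 0.015, 0],
  [0, 0, 0, 0],
  [0, 0, 0, 0],
])

```text
time_s: 20.75
position: [0.5687, -0.2461, 0.0805]
ee_rot: [1.0, -0.028, -0.0, 0.0]
force: [0.4, 1.6, -0.1]
grip_width: 0.0396
gripper_force: 45.0
```

Request:
jog_arm([
  [0, 0, 0.01, 0],
  [0, 0, 0, 0],
  [0, 0, 0, 0],
])

```text
time_s: 21.12
position: [0.5687, -0.2461, 0.0804]
ee_rot: [1.0, -0.028, -0.0, 0.0]
force: [-2.2, 1.8, 4.7]
grip_width: 0.0396
gripper_force: 45.0
```

Request:
jog_arm([
  [0, 0, 0.01, 0],
  [0, 0, 0.01, 0],
  [0, 0, 0, 0],
  [0, 0, 0, 0],
])

```text
time_s: 21.62
position: [0.5687, -0.2461, 0.0802]
ee_rot: [1.0, -0.028, 0.0, 0.0]
force: [-5.5, 3.7, 16.3]
grip_width: 0.0395
gripper_force: 45.0
```

Request:
jog_arm([
  [0, 0, 0.005, 0],
  [0, 0, 0, 0],
  [0, 0, 0, 0],
  [0, 0, 0, 0],
])

```text
time_s: 22.12
position: [0.5687, -0.246, 0.0802]
ee_rot: [1.0, -0.028, 0.0, 0.0]
force: [-5.9, 3.4, 19.0]
grip_width: 0.0399
gripper_force: 45.0
```

Run:
```python
from h import *
st();print(ctrl.job_done())
```

```text
t 22.12 housing xy mm [-0.4 -0.2] z 80.2 yaw -3.26 F [-5.9  3.4 19. ]
the job is handed in; nothing more can be done
None
```

I handed the job in at 22.1 s with all three walls folded up and the cover pressed home, held at about 19 N with a 45 N grip. The clip snap is judged from the force drop and hard landing, not a picture, and no verdict came back.

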